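Shut the dry box and lock its hatch with the wing knob

TASK

Swing the open hatch of the dry-storage box down onto its foam seal, then press it down only as far as it takes to feel it meet the frame, and turn the wing knob clockwise all the way to its stop, so that the hidden tongue swings in under the keeper bar and the hatch stays locked down by itself. Never press hard on the frame or force the tongue against the bar, leave the bottle, beaker and tape roll where they are, and let go at the end.

Things in the scene. Friction and masses are not known exactly. Their poses are not given: they have to be found in the camera images.
- dry_box: Grey dry-storage box, fixed on the worktop, 220 x 220 mm, a yellow tube rack inside. Origin: centre of its underside; x points from the front (knob side) to the rear (hinge side), z up. A soft black foam strip at x = -100 mm stands up to 108 mm above the worktop and carries the shut hatch before it is pressed.
- keeper_nominal (a point): Where the top of the hidden steel keeper bar would be at its middle setting: x = -84 mm in the box, 95 mm above the worktop. The bar is 16 mm wide, 4 mm thick, rubber-faced, parallel to the front. The real bar lies up to 6 mm higher or lower, differently in every box; this is not measured and must be felt.
- hatch (a joint): Hinge at the rear of the white hatch, rad; grows as it opens; friction holds it where left. About 0.068: resting on the foam, unlocked. 0: underside level, at 95 mm. Pressed on to the bar: -0.034 to 0.036 by the bar's setting. At the knob the foam takes 5 to 8 N, then the bar stops it, giving 1 mm at 20 N. Locked and let go, the foam lifts it by the tongue's 2 mm clearance, to -0.024 to 0.046.
- knob (a joint): Wing knob on the hatch, rad: 0 = open, tongue pointing to the box's -y; grows clockwise seen from above; stop at 1.45, tongue pointing to the front, under the bar. Starts between 0 and 0.2. The tongue (fixed to the knob, parallel to the wing, reaching 27 mm from the axis, 10 mm wide) meets the bar at about 0.45 and is blocked there if the hatch is not low enough. Turning takes 0.06 N m.
- knob_grip (a point): On the knob's axis, 22 mm above the hatch's top face, inside the black wing (12 mm thick, 48 mm long, from 6 to 32 mm above that face, over a round base 32 mm wide and 6 mm high). The wing lies along this point's y axis, the tongue along its -y; z points out of the hatch. The axis is 155 mm in front of the hinge line.
- hatch_front (a point): On the hatch's top face, 75 mm to the box's +y of the knob's axis, 155 mm in front of the hinge line: a free place to push the hatch down. The hatch is a plate 6 mm thick, 203 mm from front to rear, 228 mm wide. z points out of it.
- hatch_hinge (a point): Middle of the hatch's hinge line, level with the hatch's underside, 95 mm above the worktop, 95 mm to the rear of the box's centre; the line runs along the box's y.
- amber_bottle_mid (a point): Brown bottle with a white cap, diameter 58 mm, 112 mm tall, standing loose beside the box: leave alone. Point half-way up.
- beaker_mid (a point): Clear beaker, diameter 59 mm, 70 mm tall, standing loose beside the box: leave alone. Point half-way up.
- tape_roll_mid (a point): Yellow tape roll lying flat, diameter 75 mm, 19 mm tall, loose near the box: leave alone. Point half-way up.

How it is judged:
By the outcome, as a careful person would: the job done as asked, in the order asked, and still so for the second after the job is handed in, with the robot touching nothing.
It also fails if it takes over 64 s, if anything falls off the work surface, if the arm or the gripper's body presses on something with over 40 N, if the wrist force passes 120 N, or if a joint passes its speed limit or range.

ROBOT

A 6-joint arm with a two-finger parallel gripper is mounted at the origin on a cart in front of the work surface, level with it; the furniture and walls round the work are solid. World frame = base frame: x ahead of the robot, y to its left, z up, the work surface at z = 0. Lengths are in m, angles in rad, forces in N, time in s.
With the tool pointing down it reaches from about 0.25 to 0.725 m from the base axis. Payload 4 kg.
Tool frame: the origin (TCP) lies at the very end of the fingers, on their centre line; the grasp point (between the pads) lies 19 mm behind it; z points along the fingers, y is the direction in which the jaws open and shut (so a half turn about z gives the same grasp; the last joint's range is limited). The gripper opens to 85 mm and grips with 20 to 120 N. Pads are 22 mm wide; open, the fingers measure 114 mm over their backs; the gripper's body (76 mm by 85 mm) begins 54 mm behind the grasp point. The pads swing forward as they close: fully open they stand 13 mm farther back than shut.
Start: joints at [-1.274, 0.241, 0.005, 1.335, 0, 1.571], TCP at [0.146, -0.478, 0.231] pointing down, gripper open.
Joint ranges: [-2.72, 2.72], [-1.05, 1.87], [-1.09, 1.28], [-1.99, 2.15], [-1.42, 1.44], [-3.14, 3.14]. Speed limits (rad/s): [2.79, 2.79, 3.14, 3.14, 3.14, 3.14].

INTERFACE

Orientations are given as a unit quaternion [x, y, z, w].
In Python, from bench import telemetry, viewer, manip gives the robot as it stands.
- The arm moves only by the tool arm_command, never from a script. Its argument "series" is text: rows parted by semicolons, each of 7 numbers parted by spaces: the opening, from 0 (shut) to 1 (fully open), then the shift along the tool's x, y, z in m, then the turn, a rotation vector about the tool's x, y, z in rad. A call has 1 to 10 rows; each row shifts and turns the commanded pose from where the row before left it, along the tool's axes as they then stand; what a row does not reach is not made up. A row lasts 1/10 s, in which the tool goes at most 50 mm and 8.59 degrees, less where a joint would pass 70% of its speed; a pose out of reach is approached as far as the arm can. A call is refused whole if a number of a shift passes 0.05 or a number of a turn 0.15, either way. A call with a gripper value outside its range is refused whole. The fingers move at their own pace and stop on an object; "grip_force" is the grip in N (left out, the last holds). Time passes only in rows, so rows that do not move let the fingers close. It gives the time, the measured TCP pose, the force and the opening at its end, in the units of the state.
- telemetry.sense(): the state, without advancing time (a new reading comes with each control period).
- viewer.read_camera(name): name is "side" or "top"; returns the picture (420x560x3 uint8, red, green, blue); there is no depth.
- viewer.camera_info(name): a dict with "camera_matrix" (3x3 intrinsics, pixels), "D" ([k1, k2, p1, p2, k3] as OpenCV has them; the pictures are not rectified), "R" (3x3) and "t" (3): a world point X has camera coordinates R X + t. Camera axes: x right, y down, z forward; pixel columns grow to the right and rows downward; lengths in m; the calibration is good to about 2 mm. A picture is of the moment at which its call begins. camera_info takes no time and is no camera call.
- manip.close_job(): hands the job in, once; it reports no verdict.
The state is a dict: "time_s": time; "joint_positions": joint angles; "joint_vel": joint speeds; "joint_torque": joint torques, N m; "ee_pos": TCP position; "eef_rot": TCP orientation; "ft_force": force on the tool from outside, world axes, zero at the start; "torque": the same for the moment, N m; "finger_gap": finger opening in m.
Only numpy, scipy, OpenCV 4.12 (cv2) and the standard library are available. Lean on these libraries where they do the work, as an engineer would, in place of code of your own. Each camera call takes 0.05 s, during which the arm holds its last target.

## Working session

There is one attempt and no reset: what is moved stays moved. The work goes in short steps, Python scripts to look and compute and a tool call to move; the robot and the scene stay as the last step left them, time stands still between calls to the robot, and variables do not carry over. Pictures are saved under pics/ and viewed, and the job is handed in when it is done.

Besides the shell and the picture viewer there is one more tool, called after "Emit:" as name(argument=value, ...) on one line, values as JSON. arm_command: Moves the arm, as the interface text tells. Its arguments: {"type":"object","properties":{"series":{"type":"string"},"grip_force":{"type":"number"}},"required":["series"]}

```bash
ls; mkdir -p pics; python3 - <<'E'
from bench import telemetry, viewer, manip
import cv2
print(telemetry.sense())
for n in("side","top"):
    im=viewer.read_camera(n); cv2.imwrite(f"pics/{n}0.png",cv2.resize(im[:,:,::-1],(784,588),interpolation=cv2.INTER_CUBIC)); cv2.imwrite(f"pics/{n}0_raw.png",im[:,:,::-1])
    print(viewer.camera_info(n))
E
```

```text
pics
{'time_s': 0.0, 'joint_positions': array([-1.27400628e+00,  2.41452226e-01,  3.71056057e-03,  1.33517092e+00,
        1.46698895e-05,  1.57081230e+00]), 'joint_vel': array([-6.61599305e-04, -1.38091597e-03,  1.57346031e-03,  6.98826804e-05,
        1.81141242e-04,  1.47629184e-03]), 'joint_torque': array([-8.49988937e-04, -3.72317576e+01,  2.52407652e+01,  1.70489377e-02,
       -4.84426323e-06, -4.06969093e-06]), 'ee_pos': array([ 0.14604672, -0.47753847,  0.23038812]), 'eef_rot': array([ 9.89010278e-01,  1.47842994e-01, -1.49199574e-04, -1.04758386e-03]), 'ft_force': array([ 0.12878556,  0.25955094, -0.75768092]), 'torque': array([ 0.00998319, -0.09005531,  0.0030844 ]), 'finger_gap': 0.08550462917814529}
{'camera_matrix': array([[396.50009227,   0.        , 279.87365427],
       [  0.        , 396.50009227, 202.96783602],
       [  0.        ,   0.        ,   1.        ]]), 'D': array([-0.0276983,  0.       ,  0.       ,  0.       ,  0.       ]), 'R': array([[ 0.90301897, -0.42951305,  0.00867634],
       [-0.3592679 , -0.7660993 , -0.5329338 ],
       [ 0.23554896,  0.4781322 , -0.84611245]]), 't': array([-0.47157549,  0.30299039,  0.75115072])}
{'camera_matrix': array([[389.29527358,   0.        , 284.8113056 ],
       [  0.        , 389.29527358, 207.11886319],
       [  0.        ,   0.        ,   1.        ]]), 'D': array([-0.05038602,  0.        ,  0.        ,  0.        ,  0.        ]), 'R': array([[-0.01934621, -0.99963578, -0.01881549],
       [-0.99870053,  0.02020871, -0.04678514],
       [ 0.04714834,  0.01788593, -0.99872775]]), 't': array([0.10431955, 0.5243641 , 0.92697445])}
```

View pics/side0.png

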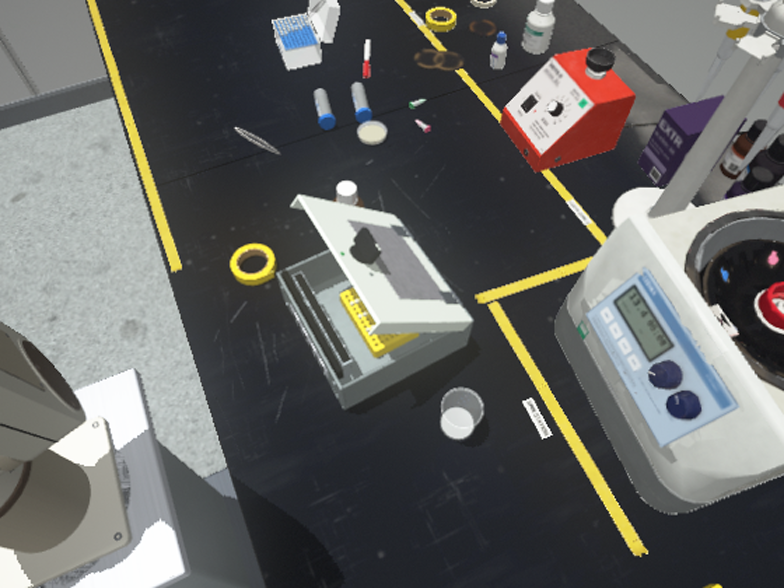

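View pics/top0.png

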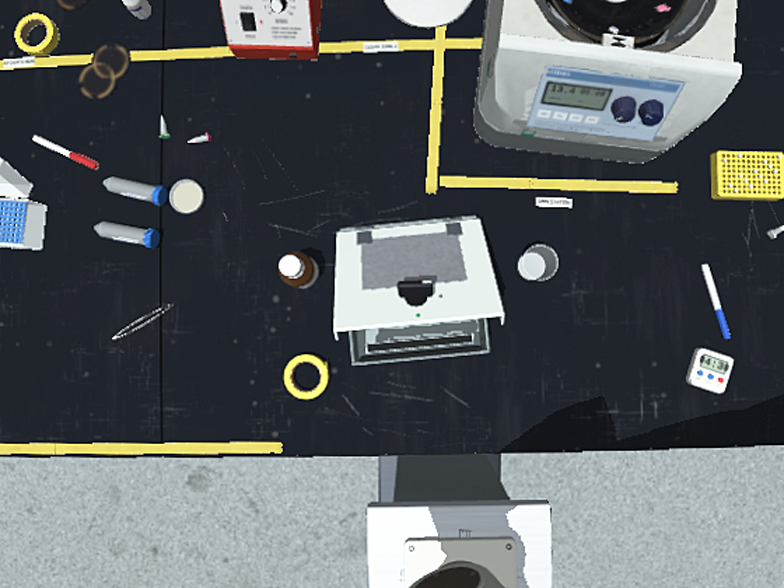

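The top view shows the box near (417,290) of the 784-wide picture, with the hatch open and the knob at about (415,292). The bottle is at (295,268), the beaker at (538,262) and the tape at (306,376). I'll enlarge this area.

```bash
python3 - <<'E'
import cv2
im=cv2.imread("pics/top0_raw.png")[145:270,225:365]; cv2.imwrite("pics/topc.png",cv2.resize(im,None,fx=4.6,fy=4.6,interpolation=cv2.INTER_CUBIC))
im=cv2.imread("pics/side0_raw.png")[130:300,190:345]; cv2.imwrite("pics/sidec.png",cv2.resize(im,None,fx=3.5,fy=3.5,interpolation=cv2.INTER_CUBIC))
E
```

```text
(no output)
```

View pics/topc.png

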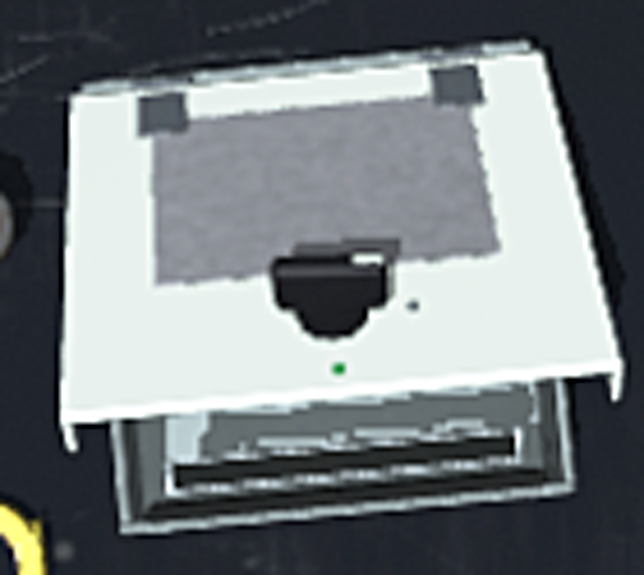

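View pics/sidec.png

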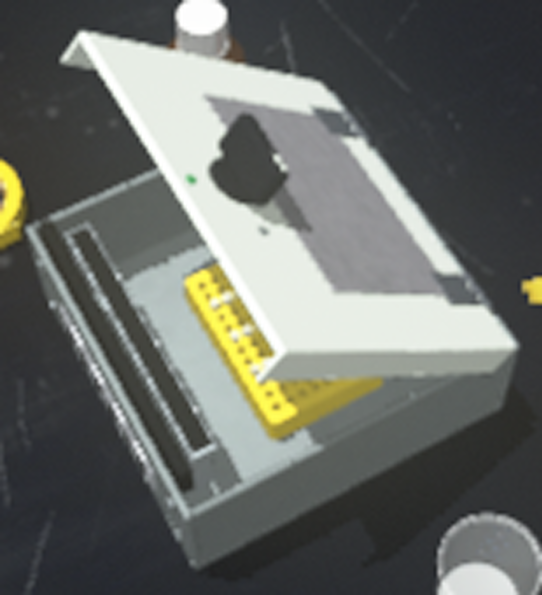

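```bash
cat > h.py <<'E'
import numpy as np, cv2
from bench import telemetry, viewer, manip
from scipy.spatial.transform import Rotation as Rn
def proj(n,X):
    c=viewer.camera_info(n); return cv2.projectPoints(np.asarray(X,float).reshape(-1,1,3),cv2.Rodrigues(c["R"])[0],c["t"],c["camera_matrix"],c["D"])[0][:,0]
def w(p,P):
    x,y,a=p; c,s=np.cos(a),np.sin(a); P=np.atleast_2d(P)
    return np.c_[x+c*P[:,0]-s*P[:,1], y+s*P[:,0]+c*P[:,1], P[:,2]]
def hb(th,s,y,n): # hatch pt: s ahead of hinge, y, n above underside -> box frame
    return [0.095-s*np.cos(th)+n*np.sin(th)*1.0, y, 0.095+s*np.sin(th)+n*np.cos(th)]
E
cat > fit.py <<'E'
from h import *
from scipy.optimize import least_squares
T=np.array
hat_t=T([(72,95),(545,52),(62,412),(620,365)])/4.6+[225,145]
box_t=T([(122,532),(575,490)])/4.6+[225,145]
hat_s=T([(322,78),(517,347),(82,33),(285,352)])/3.5+[190,130]
box_s=T([(32,232),(188,512)])/3.5+[190,130]
bot_s=T([(197,567)])/3.5+[190,130]
led_t=T([(338,369)])/4.6+[225,145]; led_s=T([(191,180)])/3.5+[190,130]
def f(v,full=False):
    p=v[:3];th,d,zr=v[3:6]
    H=w(p,[hb(th,d,.114,.006),hb(th,d,-.114,.006),hb(th,d+.203,.114,.006),hb(th,d+.203,-.114,.006)])
    B=w(p,[[-.11,.11,zr],[-.11,-.11,zr]]); b=w(p,[[-.11,-.11,0]])
    r=[proj('top',H)-hat_t,proj('top',B)-box_t,proj('side',H)-hat_s,proj('side',B)-box_s,proj('side',b)-bot_s]
    r=np.vstack(r); return r if full else r.ravel()
s=least_squares(f,[.4,-.02,0.05,.5,-.005,.09],loss='soft_l1',x_scale=[.01,.01,.05,.05,.01,.01])
print(s.x,s.cost); print(f(s.x,True).round(1))
x=s.x; th=x[3]
for nm,n in(("base",.012),("top",.038)):
    K=w(x[:3],[hb(th,.155,0,n)]); print(nm,K,(proj('top',K)-[225,145])*4.6,(proj('side',K)-[190,130])*3.5)
print("joint range of plate front edge",w(x[:3],[hb(th,.198,0,.006)]))
E
python3 fit.py
```

```text
[ 0.52335542  0.0680706   0.07123131  0.71824262 -0.00466289  0.08125076] 6.270867584910253
[[-0.2 -0.4]
 [-0.6 -0.6]
 [-0.6  1. ]
 [ 0.6  0.1]
 [-0.3 -0.4]
 [-0.5 -0.1]
 [ 0.3  0.3]
 [ 0.5  0.2]
 [-0.1 -1.4]
 [-0.1  0.1]
 [-1.  -0.8]
 [ 0.1  3. ]
 [ 0.2  1.7]]
base [[0.50957788 0.06708755 0.20603524]] [[331.5592341  302.93487478]] [[241.37877888 176.80416239]]
top [[0.52664411 0.06830526 0.22561229]] [[328.29702841 259.24349631]] [[269.30122528 141.6364014 ]]
joint range of plate front edge [[0.47334419 0.0645022  0.22981414]]
```

Emit:
arm_command(series="0 0 0 -0.03 0 0 -0.148;0 0 0 -0.03 0 0 -0.148;0 0 0 -0.03 0 0 -0.148;0 0 0 -0.02 0 0 -0.148;0 0 0 0 0 0 -0.148;0 0 0 0 0 0 -0.148;0 0 0 0 0 0 -0.148;0 0 0 0 0 0 -0.148;0 0 0 0 0 0 -0.148;0 0 0 0 0 0 -0.148", grip_force=40)

```text
time_s: 1.1
ee_pos: [0.1462, -0.4779, 0.3407]
eef_rot: [0.628, 0.778, 0.0, -0.001]
ft_force: [-0.5, -0.2, -0.3]
finger_gap: -0.0001
```

Emit:
arm_command(series="0 0 0 0 0 0 -0.148;0 0 0 0 0 0 -0.148;0 0 0 0 0 0 -0.148;0 0 0 0 0 0 -0.148;0 0 0 0 0 0 -0.148;0 0 0 0 0 0 -0.148;0 0 0 0 0 0 -0.148;0 0 0 0 0 0 -0.148;0 0 0 0 0 0 -0.148;0 0 0 0 0 0 -0.148")

```text
time_s: 2.1
ee_pos: [0.1462, -0.4779, 0.3408]
eef_rot: [-0.061, 0.998, 0.001, -0.0]
ft_force: [0.7, -0.5, -0.7]
finger_gap: -0.0002
```

Emit:
arm_command(series="0 0 0 0 0 0 -0.148;0 0 0 0 0 0 -0.148;0 0 0 0 0 0 -0.148;0 0 0 0 0 0 -0.148;0 0 0 0 0 0 -0.148;0 0 0 0 0 0 -0.148;0 0 0 0 0 0 -0.148;0 0 0 0 0 0 -0.148;0 0 0 0 0 0 -0.148;0 0 0 0 0 0 -0.148")

```text
time_s: 3.1
ee_pos: [0.1461, -0.4779, 0.3408]
eef_rot: [0.718, -0.696, -0.001, -0.0]
ft_force: [0.7, 0.1, -0.1]
finger_gap: 0.0
```

```bash
cat >> h.py <<'E'
P=[0.52336,0.06807,0.07123]
def st():
    s=telemetry.sense(); R=Rn.from_quat(s["eef_rot"]).as_matrix()
    print("t",round(s["time_s"],2),"p",s["ee_pos"].round(4),"toolY ang",round(np.arctan2(R[1,1],R[0,1]),3),"z",R[:,2].round(3),"F",s["ft_force"].round(2),"M",s["torque"].round(3),"gap",round(s["finger_gap"],4),"j",s["joint_positions"].round(2)); return s,R
def go(target):
    s,R=st(); print("tool shift to",np.round(target,4),"=",(R.T@(np.asarray(target)-s["ee_pos"])).round(4))
E
python3 - <<'E'
from h import *
go(w(P,[hb(.718,.155,.075,.006)])[0]+[0,0,.13])
for th in (.718,.6,.5,.4,.3,.2,.1,.068,0): print(th,w(P,[hb(th,.155,.075,.006)])[0].round(4))
E
```

```text
t 3.1 p [ 0.1461 -0.4779  0.3408] toolY ang -3.111 z [-0.     0.001 -1.   ] F [ 0.66  0.1  -0.09] M [0.026 0.025 0.02 ] gap 0.0 j [-1.27  0.22  0.26  1.61 -0.   -2.88]
tool shift to [0.5003 0.1416 0.3315] = [-0.6084 -0.3729  0.0099]
0.718 [0.5003 0.1416 0.2015]
0.6 [0.4886 0.1408 0.1875]
0.5 [0.48   0.1402 0.1746]
0.4 [0.4727 0.1396 0.1609]
0.3 [0.4668 0.1392 0.1465]
0.2 [0.4624 0.1389 0.1317]
0.1 [0.4595 0.1387 0.1164]
0.068 [0.4589 0.1387 0.1115]
0 [0.4582 0.1386 0.101 ]
```

Emit:
arm_command(series="0 -0.038 -0.0233 0 0 0 0;0 -0.038 -0.0233 0 0 0 0;0 -0.038 -0.0233 0 0 0 0;0 -0.038 -0.0233 0 0 0 0;0 -0.038 -0.0233 0 0 0 0;0 -0.038 -0.0233 0 0 0 0;0 -0.038 -0.0233 0 0 0 0;0 -0.038 -0.0233 0 0 0 0;0 -0.038 -0.0233 0 0 0 0;0 -0.038 -0.0233 0 0 0 0")

```text
time_s: 4.1
ee_pos: [0.3702, -0.0908, 0.3411]
eef_rot: [0.716, -0.698, -0.0, 0.0]
ft_force: [1.1, -1.1, -0.1]
finger_gap: -0.0001
```

Emit:
arm_command(series="0 -0.038 -0.0233 0 0 0 0;0 -0.038 -0.0233 0 0 0 0;0 -0.038 -0.0233 0 0 0 0;0 -0.038 -0.0233 0 0 0 0;0 -0.038 -0.0233 0 0 0 0;0 -0.038 -0.0233 0 0 0 0;0 0 0 0.02 0 0 0;0 0 0 0.02 0 0 0;0 0 0 0.02 0 0 0;0 0 0 0 0 0 0")

```text
time_s: 5.1
ee_pos: [0.5021, 0.1385, 0.2778]
eef_rot: [0.716, -0.698, -0.002, 0.003]
ft_force: [-0.3, 0.0, -0.7]
finger_gap: -0.0002
```

```bash
python3 - <<'E'
from h import *
go(w(P,[hb(.718,.155,.075,.006)])[0]+[0,0,.02])
for n in("side",):
    im=viewer.read_camera(n); cv2.imwrite("pics/s1.png",cv2.resize(im[90:330,150:400,::-1],None,fx=2.4,fy=2.4,interpolation=cv2.INTER_CUBIC))
E
```

```text
t 5.1 p [0.5021 0.1385 0.2778] toolY ang -3.117 z [-0.007 -0.002 -1.   ] F [-0.27  0.02 -0.66] M [-0.071 -0.023  0.017] gap -0.0002 j [ 0.27  0.27  0.17  1.47 -0.   -1.33]
tool shift to [0.5003 0.1416 0.2215] = [-0.0033  0.0014  0.0563]
```

View pics/s1.png

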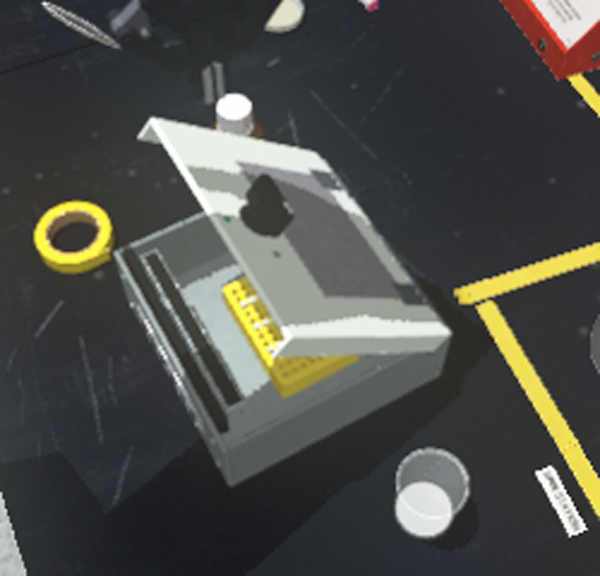

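The picture shows the fingers above the far (+y) part of the hatch, with the tips at about (213,95) and clear of the knob (268,207). I'll lower until contact.

Emit:
arm_command(series="0 -0.003 0.001 0.02 0 0 0;0 0 0 0.01 0 0 0;0 0 0 0.01 0 0 0;0 0 0 0.01 0 0 0;0 0 0 0.006 0 0 0;0 0 0 0 0 0 0")

```text
time_s: 5.75
ee_pos: [0.5025, 0.1415, 0.2245]
eef_rot: [0.716, -0.698, -0.0, 0.001]
ft_force: [-0.7, -1.1, -0.5]
finger_gap: 0.0004
```

Emit:
arm_command(series="0 0 0.006 0.008 0 0 0;0 0 0.006 0.008 0 0 0;0 0 0.002 0.002 0 0 0;0 0 0 0 0 0 0")

```text
time_s: 6.15
ee_pos: [0.489, 0.1414, 0.2076]
eef_rot: [0.716, -0.698, 0.0, -0.0]
ft_force: [0.7, 0.6, 0.4]
finger_gap: 0.0001
```

Emit:
arm_command(series="0 0 0 0.005 0 0 0;0 0 0 0.005 0 0 0;0 0 0 0.005 0 0 0;0 0 0.001 0.005 0 0 0;0 0 0.002 0.004 0 0 0;0 0 0.002 0.004 0 0 0")

```text
time_s: 6.75
ee_pos: [0.4837, 0.1412, 0.1788]
eef_rot: [0.716, -0.698, -0.0, 0.0]
ft_force: [0.6, -0.4, 1.6]
finger_gap: 0.0
```

Emit:
arm_command(series="0 0 0.003 0.005 0 0 0;0 0 0.003 0.005 0 0 0;0 0 0.002 0.005 0 0 0;0 0 0.002 0.005 0 0 0;0 0 0.002 0.005 0 0 0;0 0 0.002 0.005 0 0 0;0 0 0.001 0.005 0 0 0;0 0 0.001 0.005 0 0 0;0 0 0.001 0.003 0 0 0;0 0 0 0 0 0 0")

```text
time_s: 7.75
ee_pos: [0.4666, 0.1408, 0.1357]
eef_rot: [0.716, -0.698, -0.0, 0.0]
ft_force: [-0.9, -1.1, 0.7]
finger_gap: 0.0001
```

```bash
python3 - <<'E'
from h import *
st()
for n in("side",):
    im=viewer.read_camera(n); cv2.imwrite("pics/s2.png",cv2.resize(im[90:330,150:400,::-1],None,fx=2.4,fy=2.4,interpolation=cv2.INTER_CUBIC))
E
```

```text
t 7.75 p [0.4666 0.1408 0.1357] toolY ang -3.117 z [-0.001 -0.    -1.   ] F [-0.95 -1.06  0.74] M [ 0.033 -0.003  0.021] gap 0.0001 j [ 0.29  0.28 -0.2   1.09  0.   -1.3 ]
```

View pics/s2.png

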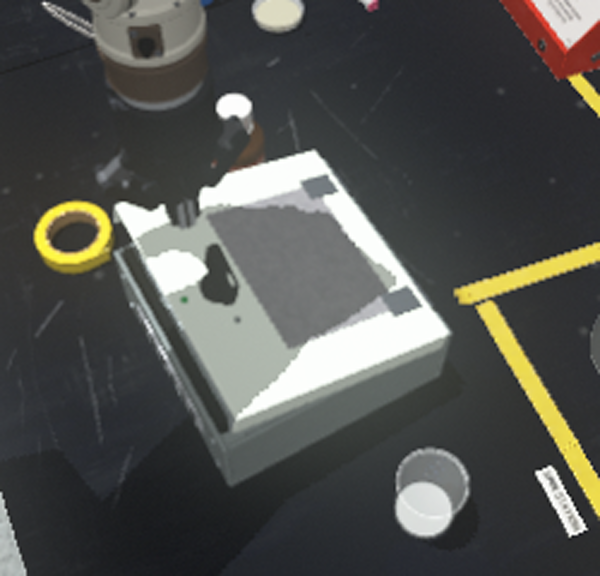

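The hatch is nearly down, with the fingers at (185,212) on its +y part. I'll go on gently to the foam.

Emit:
arm_command(series="0 0 0.001 0.004 0 0 0;0 0 0.001 0.004 0 0 0;0 0 0.001 0.004 0 0 0;0 0 0 0.004 0 0 0;0 0 0 0.003 0 0 0;0 0 0 0.002 0 0 0;0 0 0 0 0 0 0")

```text
time_s: 8.5
ee_pos: [0.4638, 0.1407, 0.1149]
eef_rot: [0.716, -0.698, -0.0, 0.0]
ft_force: [-0.6, -0.0, -0.2]
finger_gap: -0.0005
```

Emit:
arm_command(series="0 0 0 0.001 0 0 0;0 0 0 0.001 0 0 0;0 0 0 0 0 0 0")

```text
time_s: 8.8
ee_pos: [0.4641, 0.1408, 0.1133]
eef_rot: [0.716, -0.698, 0.0, -0.0]
ft_force: [-0.9, -0.9, 0.8]
finger_gap: 0.0004
```

Emit:
arm_command(series="0 0 0 0.001 0 0 0;0 0 0 0 0 0 0")

```text
time_s: 9.0
ee_pos: [0.4641, 0.1408, 0.1123]
eef_rot: [0.716, -0.698, 0.0, -0.0]
ft_force: [0.6, 0.5, 0.5]
finger_gap: -0.0004
```

Emit:
arm_command(series="0 0 0 0.001 0 0 0;0 0 0 0 0 0 0")

```text
time_s: 9.2
ee_pos: [0.4641, 0.1408, 0.1114]
eef_rot: [0.716, -0.698, 0.0, -0.0]
ft_force: [0.1, 0.4, 0.2]
finger_gap: -0.0
```

Emit:
arm_command(series="0 0 0 0.001 0 0 0;0 0 0 0 0 0 0;0 0 0 -0.03 0 0 0;1 0 0 -0.04 0 0 0;1 0 0 -0.02 0 0 0;1 0 0 0 0 0 0")

```text
time_s: 9.8
ee_pos: [0.4663, 0.1415, 0.2035]
eef_rot: [0.716, -0.698, 0.002, -0.003]
ft_force: [0.6, -0.8, -0.0]
finger_gap: 0.0433
```

```bash
python3 - <<'E'
from h import *
st()
im=viewer.read_camera("side"); cv2.imwrite("pics/s3.png",cv2.resize(im[150:310,190:350,::-1],None,fx=3.6,fy=3.6,interpolation=cv2.INTER_CUBIC))
im=viewer.read_camera("top"); cv2.imwrite("pics/t3.png",cv2.resize(im[145:270,225:365,::-1],None,fx=4.6,fy=4.6,interpolation=cv2.INTER_CUBIC))
E
```

```text
t 9.8 p [0.4663 0.1415 0.2035] toolY ang -3.117 z [ 0.007  0.002 -1.   ] F [ 0.65 -0.83 -0.02] M [-0.038  0.018  0.011] gap 0.0433 j [ 0.29  0.22 -0.09  1.25 -0.   -1.3 ]
```

View pics/s3.png

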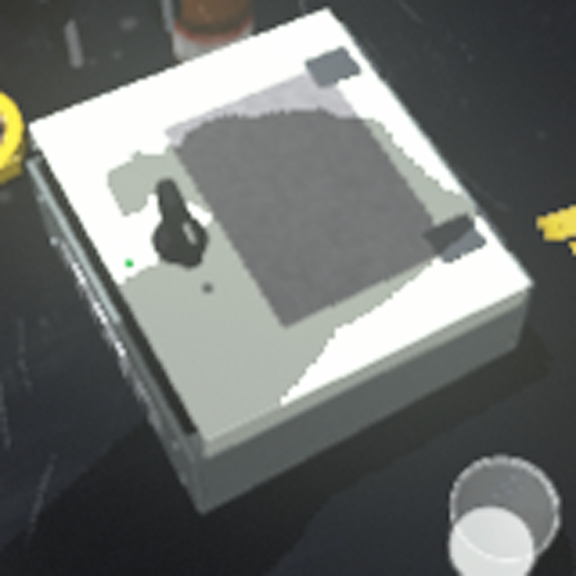

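View pics/t3.png

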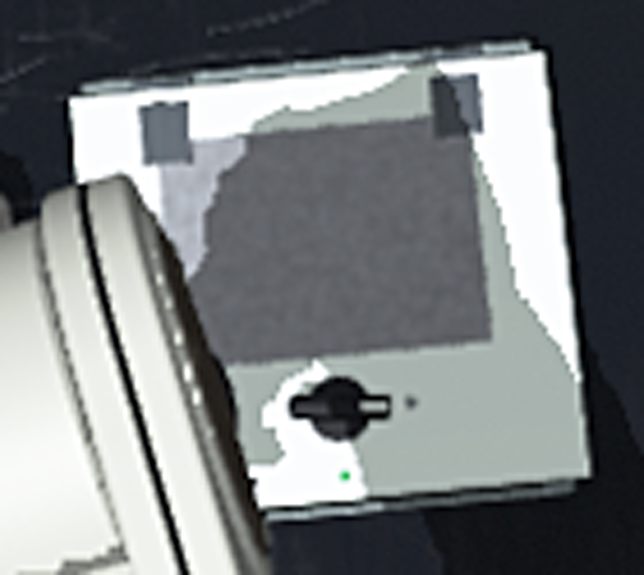

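```bash
python3 - <<'E'
from h import *
from scipy.optimize import least_squares
th=.068
K=w(P,[hb(th,.155,0,.038)]); print(K,(proj('top',K)-[225,145])*4.6,(proj('side',K)-[190,150])*3.6)
pt=lambda a:np.array(a)/4.6+[225,145]
z=K[0,2]
def back(q): return least_squares(lambda v:(proj('top',[[v[0],v[1],z]])-q).ravel(),K[0,:2],x_scale=.01).x
a=back(pt((290,407)));b=back(pt((392,406))); d=b-a
print(a,b,(a+b)/2,np.linalg.norm(d),"wing ang",np.arctan2(d[1],d[0]),"k",-(np.arctan2(d[1],d[0])-(P[2]-np.pi/2)))
for c in [(545,50),(72,97),(588,478),]: pass
H=w(P,[hb(th,d,y,.006) for d,y in((-.005,.114),(-.005,-.114),(.198,-.114))]); print((proj('top',H)-[225,145])*4.6)
H=w(P,[hb(th,d,y,.006) for d,y in((.198,.114),(.198,-.114),(-.005,.114),(-.005,-.114))]); print((proj('side',H)-[190,150])*3.6)
E
```

```text
[[0.46644492 0.06400907 0.14344406]] [[338.61437555 403.58336598]] [[181.60557747 209.07754249]]
[0.46532652 0.08594621] [0.46489351 0.03999432] [0.46511001 0.06297027] 0.045953933622111746 wing ang -1.5802190738716995 k 0.08065274707680281
[[ 70.34487107  95.99877272]
 [543.95187163  51.96121982]
 [590.30827715 476.68657711]]
[[ 29.49213356 122.05510163]
 [206.53288284 441.0150776 ]
 [329.65361244   6.3056391 ]
 [531.66108864 283.68895635]]
```

Emit:
arm_command(series="1 0.026 0.001 0 0 0 0.016;1 0.026 0.001 0 0 0 0.016;1 0.026 0.001 0 0 0 0;1 0 0 0.02 0 0 0;1 0 0 0 0 0 0;1 0 0 0 0 0 0", grip_force=30)

```text
time_s: 10.5
ee_pos: [0.4605, 0.0627, 0.179]
eef_rot: [-0.704, 0.71, 0.001, -0.001]
ft_force: [0.5, 1.0, 0.9]
finger_gap: 0.0854
```

```bash
python3 - <<'E'
from h import *
go([.465,.0633,.1205])
E
```

```text
t 10.5 p [0.4605 0.0627 0.179 ] toolY ang 3.134 z [-0.004 -0.    -1.   ] F [0.51 0.96 0.86] M [ 0.014 -0.031  0.023] gap 0.0854 j [ 0.14  0.21 -0.18  1.19  0.   -1.43]
tool shift to [0.465  0.0633 0.1205] = [-0.0007 -0.0047  0.0584]
```

Emit:
arm_command(series="1 -0.0007 -0.0045 0.01 0 0 0;1 0 0 0.015 0 0 0;1 0 0 0.015 0 0 0;1 0 0 0.01 0 0 0;1 0 0 0.008 0 0 0;1 0 0 0 0 0 0;1 0 0 0 0 0 0")

```text
time_s: 11.2
ee_pos: [0.4665, 0.0636, 0.1225]
eef_rot: [-0.705, 0.71, -0.0, 0.0]
ft_force: [-0.9, 0.6, -0.7]
finger_gap: 0.0855
```

```bash
python3 - <<'E'
from h import *
go([.465,.0633,.1205])
im=viewer.read_camera("side"); cv2.imwrite("pics/s4.png",cv2.resize(im[150:310,190:350,::-1],None,fx=3.6,fy=3.6,interpolation=cv2.INTER_CUBIC))
E
```

```text
t 11.2 p [0.4665 0.0636 0.1225] toolY ang 3.134 z [ 0.  0. -1.] F [-0.9   0.59 -0.69] M [-0.008 -0.025 -0.063] gap 0.0855 j [ 0.14  0.26 -0.26  1.04  0.   -1.43]
tool shift to [0.465  0.0633 0.1205] = [0.0003 0.0014 0.002 ]
```

View pics/s4.png

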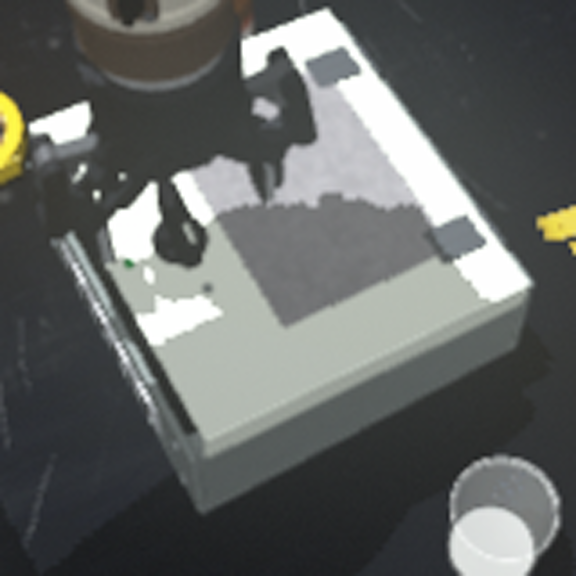

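The fingers straddle the wing: the front finger is at about (75,170) and the rear one at (268,180), with the knob at (180,235) between them. I'll close on it.

Emit:
arm_command(series="1 0 0.0015 0.0015 0 0 0;0 0 0 0 0 0 0;0 0 0 0 0 0 0;0 0 0 0 0 0 0;0 0 0 0 0 0 0;0 0 0 0 0 0 0;0 0 0 0 0 0 0;0 0 0 0 0 0 0")

```text
time_s: 12.05
ee_pos: [0.4637, 0.0634, 0.1206]
eef_rot: [-0.704, 0.71, 0.001, -0.001]
ft_force: [-3.2, 0.1, 2.1]
finger_gap: 0.0119
```

```bash
python3 - <<'E'
from h import *
st()
E
```

```text
t 12.05 p [0.4637 0.0634 0.1206] toolY ang 3.134 z [-0.002 -0.    -1.   ] F [-3.17  0.13  2.06] M [0.033 1.076 0.023] gap 0.0119 j [ 0.14  0.26 -0.27  1.04  0.   -1.43]
```

Emit:
arm_command(series="0 0 0 0.001 0 0 0;0 0 0 0.001 0 0 0;0 0 0 0 0 0 0")

```text
time_s: 12.35
ee_pos: [0.4633, 0.0634, 0.1184]
eef_rot: [-0.704, 0.71, 0.001, -0.001]
ft_force: [-5.2, -0.1, 3.1]
finger_gap: 0.0118
```

Emit:
arm_command(series="0 0 0 0.001 0 0 0;0 0 0 0 0 0 0")

```text
time_s: 12.55
ee_pos: [0.4631, 0.0634, 0.1174]
eef_rot: [-0.704, 0.71, 0.001, -0.001]
ft_force: [-6.3, -0.3, 3.3]
finger_gap: 0.0116
```

Emit:
arm_command(series="0 0 0 0.001 0 0 0;0 0 0 0 0 0 0")

```text
time_s: 12.75
ee_pos: [0.4629, 0.0633, 0.1164]
eef_rot: [-0.704, 0.71, 0.001, -0.001]
ft_force: [-5.7, -0.6, 3.6]
finger_gap: 0.0113
```

```bash
python3 - <<'E'
from h import *
st()
E
```

```text
t 12.75 p [0.4629 0.0633 0.1164] toolY ang 3.134 z [-0.003 -0.    -1.   ] F [-5.71 -0.6   3.61] M [ 0.01   1.501 -0.05 ] gap 0.0113 j [ 0.14  0.27 -0.28  1.03  0.   -1.43]
```

Emit:
arm_command(series="0 0 0.001 0.001 0 0 0;0 0 0.001 0 0 0 0;0 0 0 0 0 0 0")

```text
time_s: 13.05
ee_pos: [0.4627, 0.0634, 0.1158]
eef_rot: [-0.704, 0.71, -0.0, 0.0]
ft_force: [-2.4, -0.6, 1.9]
finger_gap: 0.0115
```

```bash
python3 - <<'E'
from h import *
st()
E
```

```text
t 13.05 p [0.4627 0.0634 0.1158] toolY ang 3.134 z [ 0. -0. -1.] F [-2.4  -0.58  1.93] M [-0.135  0.854 -0.046] gap 0.0115 j [ 0.14  0.26 -0.28  1.02 -0.   -1.43]
```

Emit:
arm_command(series="0 0 0 0.001 0 0 0;0 0 0 0 0 0 0")

```text
time_s: 13.25
ee_pos: [0.4626, 0.0633, 0.1148]
eef_rot: [-0.704, 0.71, -0.0, -0.0]
ft_force: [-4.2, -0.6, 4.4]
finger_gap: 0.0119
```

Emit:
arm_command(series="0 0 0 0.001 0 0 0;0 0 0 0 0 0 0")

```text
time_s: 13.45
ee_pos: [0.4624, 0.0633, 0.1138]
eef_rot: [-0.704, 0.71, 0.0, -0.0]
ft_force: [-5.1, -0.9, 4.4]
finger_gap: 0.012
```

Emit:
arm_command(series="0 0 0 0.001 0 0 0;0 0 0 0 0 0 0")

```text
time_s: 13.65
ee_pos: [0.4624, 0.0633, 0.1136]
eef_rot: [-0.704, 0.71, -0.0, -0.0]
ft_force: [-7.5, -1.1, 11.3]
finger_gap: 0.0119
```

```bash
python3 - <<'E'
from h import *
st()
im=viewer.read_camera("side"); cv2.imwrite("pics/s5.png",cv2.resize(im[150:310,190:350,::-1],None,fx=3.6,fy=3.6,interpolation=cv2.INTER_CUBIC))
E
```

```text
t 13.65 p [0.4624 0.0633 0.1136] toolY ang 3.134 z [-0. -0. -1.] F [-7.55 -1.06 11.26] M [-0.292  1.732 -0.082] gap 0.0119 j [ 0.14  0.26 -0.29  1.02 -0.   -1.43]
```

View pics/s5.png

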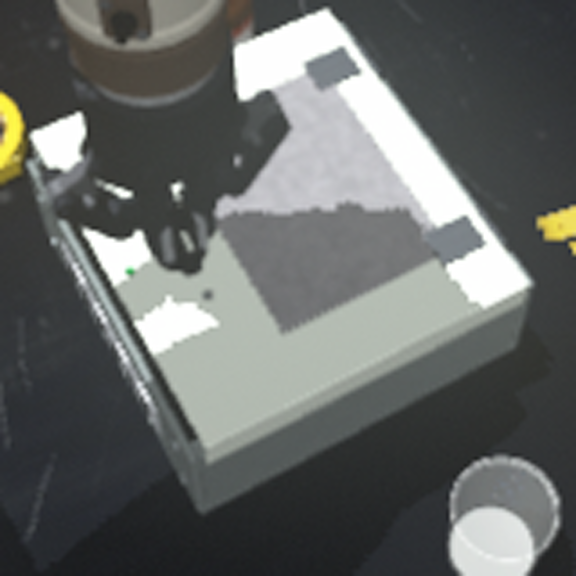

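The force jumped from 4.4 to 11 N within 1 mm and the tool stopped descending at z = 0.1136, so that is the bar. The LED moved down about 2 raw pixels, which matches the drop. I'll relieve the side load and start turning.

Emit:
arm_command(series="0 0 0.001 0 0 0 0;0 0 0.001 0 0 0 0;0 0 0 0 0 0 0")

```text
time_s: 14.0
ee_pos: [0.4623, 0.0633, 0.1137]
eef_rot: [-0.704, 0.71, -0.001, 0.001]
ft_force: [-1.5, -1.9, 6.3]
finger_gap: 0.0115
```

```bash
python3 - <<'E'
from h import *
st()
E
```

```text
t 14.0 p [0.4623 0.0633 0.1137] toolY ang 3.134 z [ 0.004 -0.    -1.   ] F [-1.48 -1.9   6.29] M [-0.344  0.638 -0.035] gap 0.0115 j [ 0.14  0.26 -0.29  1.01 -0.   -1.43]
```

Emit:
arm_command(series="0 0 0 0.0007 0 0 0;0 0 0 0 0 0 0")

```text
time_s: 14.2
ee_pos: [0.4623, 0.0633, 0.1136]
eef_rot: [-0.704, 0.71, -0.001, 0.001]
ft_force: [-3.9, -2.2, 10.1]
finger_gap: 0.0115
```

```bash
python3 - <<'E'
from h import *
st()
E
```

```text
t 14.2 p [0.4623 0.0633 0.1136] toolY ang 3.134 z [ 0.004 -0.    -1.   ] F [-3.87 -2.2  10.13] M [-0.347  1.003 -0.021] gap 0.0115 j [ 0.14  0.26 -0.29  1.01 -0.   -1.43]
```

Emit:
arm_command(series="0 0 0 0 0 0 0.08;0 0 0 0 0 0 0.08;0 0 0 0 0 0 0.08;0 0 0 0 0 0 0")

```text
time_s: 14.6
ee_pos: [0.4618, 0.0634, 0.1136]
eef_rot: [-0.614, 0.789, -0.001, 0.001]
ft_force: [-5.3, -2.7, 12.4]
finger_gap: 0.0114
```

```bash
python3 - <<'E'
from h import *
st()
E
```

```text
t 14.6 p [0.4618 0.0634 0.1136] toolY ang 2.893 z [ 0.003 -0.    -1.   ] F [-5.27 -2.73 12.4 ] M [-0.369  1.285 -0.05 ] gap 0.0114 j [ 0.14  0.26 -0.29  1.02 -0.   -1.18]
```

Emit:
arm_command(series="0 0 0 0 0 0 0.06;0 0 0 0 0 0 0.06;0 0 0 0 0 0 0.06;0 0 0 0 0 0 0")

```text
time_s: 15.0
ee_pos: [0.4615, 0.0635, 0.1136]
eef_rot: [-0.541, 0.841, -0.001, 0.001]
ft_force: [-5.0, -1.5, 13.4]
finger_gap: 0.0117
```

```bash
python3 - <<'E'
from h import *
st()
E
```

```text
t 15.0 p [0.4615 0.0635 0.1136] toolY ang 2.713 z [ 0.002 -0.    -1.   ] F [-4.96 -1.46 13.37] M [-0.302  1.475 -0.084] gap 0.0117 j [ 0.14  0.26 -0.29  1.02 -0.   -1.01]
```

Emit:
arm_command(series="0 0 0 -0.0004 0 0 0.06;0 0 0 0 0 0 0.06;0 0 0 0 0 0 0.06;0 0 0 0 0 0 0")

```text
time_s: 15.4
ee_pos: [0.4611, 0.0636, 0.1136]
eef_rot: [-0.463, 0.886, -0.0, 0.001]
ft_force: [-5.3, -1.2, 12.1]
finger_gap: 0.0113
```

```bash
python3 - <<'E'
from h import *
st()
E
```

```text
t 15.4 p [0.4611 0.0636 0.1136] toolY ang 2.533 z [ 0.001  0.    -1.   ] F [-5.32 -1.18 12.1 ] M [-0.217  1.41   0.016] gap 0.0113 j [ 0.14  0.26 -0.29  1.02  0.   -0.83]
```

Emit:
arm_command(series="0 0 0 0 0 0 0.08;0 0 0 0 0 0 0.08;0 0 0 0 0 0 0.08;0 0 0 0 0 0 0.08;0 0 0 0 0 0 0.08;0 0 0 0 0 0 0")

```text
time_s: 16.0
ee_pos: [0.4605, 0.0643, 0.1135]
eef_rot: [-0.278, 0.961, 0.001, 0.0]
ft_force: [-6.9, 0.7, 10.8]
finger_gap: 0.0115
```

```bash
python3 - <<'E'
from h import *
st()
E
```

```text
t 16.0 p [0.4605 0.0643 0.1135] toolY ang 2.133 z [ 0.     0.002 -1.   ] F [-6.89  0.71 10.85] M [ 0.185  1.654 -0.007] gap 0.0115 j [ 0.14  0.26 -0.29  1.02  0.   -0.43]
```

Emit:
arm_command(series="0 0 0 0 0 0 0.08;0 0 0 0 0 0 0.08;0 0 0 0 0 0 0.08;0 0 0 0 0 0 0.06;0 0 0 0 0 0 0")

```text
time_s: 16.5
ee_pos: [0.4603, 0.0648, 0.1135]
eef_rot: [-0.131, 0.991, 0.002, 0.0]
ft_force: [-7.7, 2.4, 12.4]
finger_gap: 0.0115
```

Emit:
arm_command(series="0 0 0 0 0 0 0.04;0 0 0 0 0 0 0.03;0 0 0 0 0 0 0")

```text
time_s: 16.8
ee_pos: [0.4602, 0.0649, 0.1135]
eef_rot: [-0.097, 0.995, 0.002, -0.0]
ft_force: [-7.7, 2.6, 11.0]
finger_gap: 0.0114
```

```bash
python3 - <<'E'
from h import *
st()
E
```

```text
t 16.8 p [0.4602 0.0649 0.1135] toolY ang 1.765 z [-0.     0.003 -1.   ] F [-7.73  2.6  11.04] M [ 0.567  1.791 -0.009] gap 0.0114 j [ 0.14  0.26 -0.29  1.02  0.   -0.06]
```

Emit:
arm_command(series="0 0 0 0 0 0 0.04;0 0 0 0 0 0 0;0 0 0 0 0 0 0")

```text
time_s: 17.1
ee_pos: [0.4603, 0.065, 0.1135]
eef_rot: [-0.078, 0.997, 0.001, 0.0]
ft_force: [-6.9, 2.8, 11.6]
finger_gap: 0.0114
```

```bash
python3 - <<'E'
from h import *
st()
E
```

```text
t 17.1 p [0.4603 0.065  0.1135] toolY ang 1.727 z [-0.     0.003 -1.   ] F [-6.86  2.76 11.55] M [0.459 1.704 0.751] gap 0.0114 j [ 0.14  0.26 -0.29  1.02  0.   -0.02]
```

Emit:
arm_command(series="0 0 0 0 0 0 0.04;0 0 0 0 0 0 0;0 0 0 0 0 0 0")

```text
time_s: 17.4
ee_pos: [0.4603, 0.065, 0.1135]
eef_rot: [-0.059, 0.998, 0.001, 0.0]
ft_force: [-7.1, 2.3, 12.2]
finger_gap: 0.0115
```

```bash
python3 - <<'E'
from h import *
st()
E
```

```text
t 17.4 p [0.4603 0.065  0.1135] toolY ang 1.689 z [-0.     0.003 -1.   ] F [-7.06  2.29 12.21] M [0.45  1.738 1.17 ] gap 0.0115 j [ 0.14  0.26 -0.29  1.02  0.    0.02]
```

Emit:
arm_command(series="0 0 0 0 0 0 -0.05;0 0 0 -0.0008 0 0 0;0 0 0 0 0 0 0;0.3 0 0 0 0 0 0;1 0 0 0 0 0 0;1 0 0 0 0 0 0;1 0 0 0 0 0 0;1 0 0 0 0 0 0")

```text
time_s: 18.2
ee_pos: [0.4609, 0.0634, 0.1132]
eef_rot: [-0.081, 0.997, -0.0, 0.0]
ft_force: [-0.9, 0.0, 0.5]
finger_gap: 0.082
```

Emit:
arm_command(series="1 0 0 -0.01 0 0 0;1 0 0 -0.02 0 0 0;1 0 0 -0.04 0 0 0;1 0 0 -0.05 0 0 0;1 0 0 -0.05 0 0 0;1 0 0 -0.03 0 0 0;1 0 0 0 0 0 0")

```text
time_s: 18.9
ee_pos: [0.4631, 0.0638, 0.3194]
eef_rot: [-0.081, 0.997, 0.0, 0.006]
ft_force: [0.5, -0.1, -0.0]
finger_gap: 0.0853
```

```bash
python3 - <<'E'
from h import *
s,R=st(); print(R.round(2))
im=viewer.read_camera("side"); cv2.imwrite("pics/s6.png",cv2.resize(im[150:310,190:350,::-1],None,fx=3.6,fy=3.6,interpolation=cv2.INTER_CUBIC))
E
```

```text
t 18.9 p [0.4631 0.0638 0.3194] toolY ang 1.734 z [ 0.011  0.002 -1.   ] F [ 0.53 -0.08 -0.  ] M [-0.003 -0.011  0.004] gap 0.0853 j [ 0.14  0.15  0.11  1.53 -0.   -0.03]
[[-0.99 -0.16  0.01]
 [-0.16  0.99  0.  ]
 [-0.01 -0.   -1.  ]]
```

View pics/s6.png

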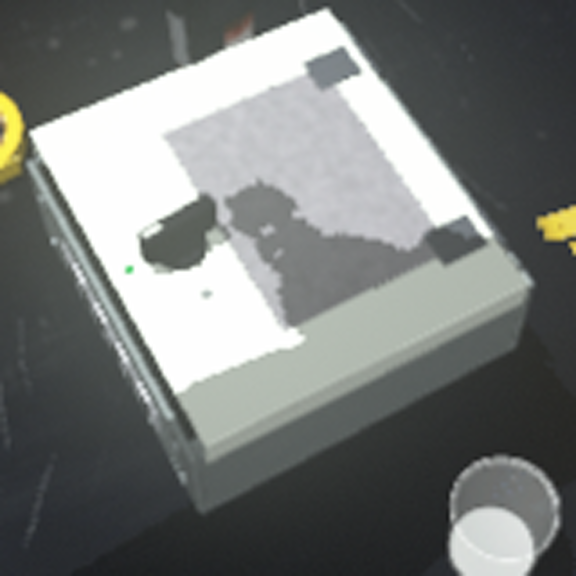

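The side view shows the wing at (145,240)-(215,205), now pointing to the front. The LED is at (130,269), where it was when pressed, so the hatch stays down. I'll move aside for a top check.

Emit:
arm_command(series="1 0 -0.04 0 0 0 0;1 0 -0.04 0 0 0 0;1 0 -0.04 0 0 0 0;1 0 -0.04 0 0 0 0;1 0 -0.04 0 0 0 0;1 0 -0.04 0 0 0 0;1 0 0 0 0 0 0;1 0 0 0 0 0 0;1 0 0 0 0 0 0")

```text
time_s: 19.85
ee_pos: [0.4991, -0.1725, 0.3125]
eef_rot: [-0.082, 0.997, 0.001, -0.001]
ft_force: [0.8, 0.1, 0.1]
finger_gap: 0.0853
```

```bash
python3 - <<'E'
from h import *
st()
im=viewer.read_camera("top"); cv2.imwrite("pics/t7.png",cv2.resize(im[145:270,205:365,::-1],None,fx=4.6,fy=4.6,interpolation=cv2.INTER_CUBIC))
im=viewer.read_camera("side"); cv2.imwrite("pics/s7.png",cv2.resize(im[:,:,::-1],(784,588),interpolation=cv2.INTER_CUBIC))
for th in(.068,.046,.036,.023): print(th,(proj('side',w(P,[hb(th,.198,-.114,.006),hb(th,.155,0,.038)]))-[190,150])*3.6)
E
```

```text
t 19.85 p [ 0.4991 -0.1725  0.3125] toolY ang 1.735 z [-0.002  0.001 -1.   ] F [0.77 0.12 0.07] M [0.006 0.022 0.015] gap 0.0853 j [-0.33  0.28  0.27  1.56  0.   -0.5 ]
0.068 [[206.53288284 441.0150776 ]
 [181.60557747 209.07754249]]
0.046 [[206.3896395  444.59119825]
 [180.37046723 213.10402189]]
0.036 [[206.37991558 446.17886753]
 [179.85326409 214.91356601]]
0.023 [[206.41851268 448.20738711]
 [179.2220788  217.24625926]]
```

View pics/t7.png

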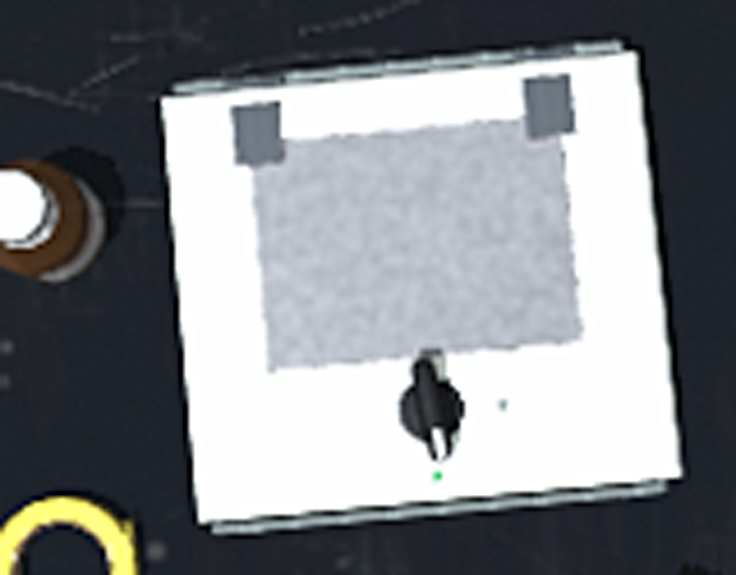

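View pics/s7.png

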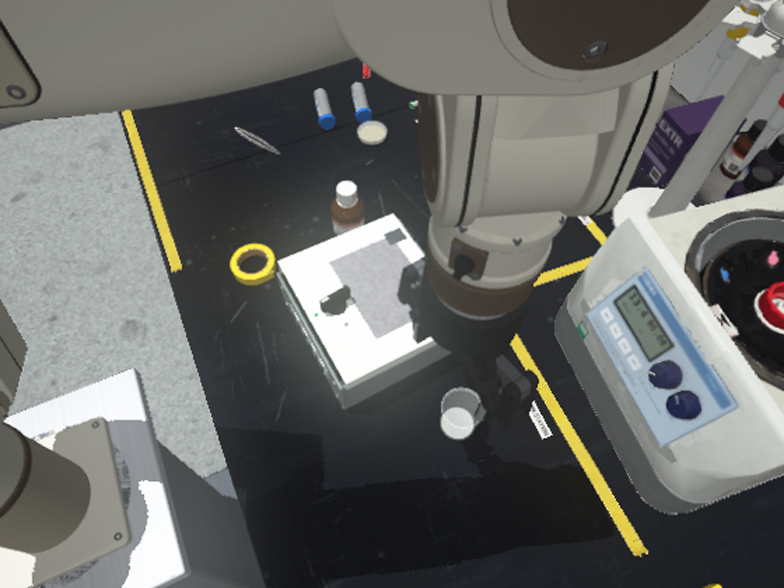

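The top view shows the wing at (428,362)-(441,455), its marked tongue end towards the front, about 1.45–1.5 rad. The bottle, tape and beaker are where they were, and the arm is clear of everything. Handing in.

```bash
python3 -c "
from bench import manip; print(manip.close_job())"
```

```text
the job is handed in; nothing more can be done
None
```

The hatch is shut and locked by the wing knob. I handed the job in at about 20 s, with the gripper open and the arm clear of everything.

- **Swing:** I pushed the hatch down onto the foam with the shut fingertips, at the free spot beside the knob. The reading stayed within about 2 N of zero, so I judged the stopping point from the calculated height and a picture.
- **Press:** I gripped the wing and pressed in 1 mm steps. The force rose from about 4 to 11 N and the hatch stopped going down, which I took as the bar (hatch at about 0.023 rad). While pressing and turning, the vertical force stayed at about 13 N or less and the sideways force at about 8 N or less.
- **Turn:** The knob passed the point where the tongue meets the bar (0.45 rad) without resistance. It reached its stop near 1.45 rad, where the torque rose to about 1.2 N m. I backed that off before letting go.

**Last checks:**
- **Hatch:** After release it stayed down, at roughly 0.035 rad judged from the LED in the side picture, against 0.068 when resting unlocked.
- **Knob:** The wing points to the front. I read about 1.49 rad from the top picture, slightly past the 1.45 stop but within what I can read from it.
- **Loose items:** The bottle, beaker and tape roll look unmoved.

No check failed. I did not measure the final hatch angle more closely than these pictures allow.

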